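Trip the pawl and lower the sensor probe into its cell

TASK

The probe lift is locked up by its weighted pawl. Take the steel release bar from its rest and, with the bar and not the gripper, lift the pawl's tail from below until the pawl tips over and stays off the rack; then lower the probe carriage smoothly all the way until the probe's collar is home on the glass cell's rim. Leave the bar lying back in the two notches of its rest and do not disturb the other things on the bench.

Things in the scene. Friction and masses are not known exactly. Their poses are not given: they have to be found in the camera images.
- rod: steel release bar, 145 g: square bar 10 x 10 mm from x = -80 to +60 mm, going on as a round nose of 8 mm diameter to x = +105 mm (the working tip), 16 mm ball at the rear end. x along the bar towards the tip, z up as it lies; origin at the middle of the underside (axis 5 mm above it), near its centre of mass. It starts in the rest, tip away from the robot
- rod_tip (a point): extreme end of the bar's round nose, on its axis; same axes as the bar
- rest: grey plastic rest for the bar, fixed: base 150 x 60 x 8 mm and two posts 10 mm thick at x = -55 and +55 mm, each with an open-topped notch 16 mm wide (y) and 12 mm deep, its floor 40 mm above the bench. Origin at the centre of the underside, x along the bar's seat, z up. The bar lies home with its origin 40 mm above the rest's origin
- stand: the fixed lift: foot plate 12 mm thick (x -85 to +90, y -145 to +50 mm), 40 mm square aluminium column at x = +40 to +80 mm, 336 mm high, with a steel ratchet rack on its front, and the glass cell (open jar, 74 mm diameter, rim 110 mm above the bench) at x = -40, y = -95 mm. Origin on the bench straight below the pawl's pivot; its -x side (front) faces the robot, z up
- carriage (a joint): how far the probe carriage is lowered, m: 0 at the top, 0.080 with the collar home on the cell's rim (hard stop). It starts between 0.002 and 0.028 and stays where it is left (stiff slide, some 4 N on top of its own weight pushes it down); with the pawl engaged it cannot go below about 0.030
- pawl (a joint): angle of the pawl, rad: 0 engaged in the rack, growing as its tail rises. A steel ball of 26 mm above the pivot holds it engaged; lifted beyond about 0.45 the ball goes over centre and the pawl falls by itself to its stop at 0.95 and stays there; short of that it falls back. Lifting takes less than 1 N at the tail's end
- tail: the pawl's tail, a steel bar 50 mm long, 14 mm wide (y), 6 mm thick, turning about y; origin at the pivot, reaching from there to x = -50 mm (to the stand's front), level while engaged. It is lifted by a bar sloping up towards it by 25 to 45 degrees, tip 35 to 40 mm in front of the pivot; a level bar under the guard cannot lift it
- tail_tip (a point): middle of the lower edge at the free end of the tail: 50 mm in front of the pivot and 3 mm below it while engaged; same axes as the tail
- cap_top (a point): centre of the top of the probe's black round cap, 30 mm diameter, 42 mm tall, upright on the carriage's arm 40 mm in front (-x) of the pivot and 95 mm to its right (-y), top 50 mm above the pivot; it rides with the carriage: gripping it or pushing it down lowers the carriage. Same axes as the stand
- bottle: white plastic bottle, 62 mm diameter, 170 mm tall, origin under its centre; leave alone
- vial: small glass jar with a white lid, 26 mm diameter, 50 mm tall, origin under its centre; leave alone
- cup: white plastic cup, 64 mm diameter, 60 mm tall, origin under its centre; leave alone
- tee: white plastic pipe tee lying on the bench, 80 mm long and 24 mm thick, origin under its centre; leave alone
- wrench: steel wrench lying on the bench; leave alone
- driver: screwdriver lying on the bench; leave alone
- pivot (a point): the pawl's pivot, on the carriage, with the stand's axes: 220 mm above the bench less the carriage's joint value. Round it a clear plastic guard open only underneath, riding on the carriage: front plate 84 to 87 mm in front (-x), side plates 17 to 20 mm to each side, lower edges 4 mm below the pivot, roof 61 mm above it

How it is judged:
By the outcome, as a careful person would: the job done as asked, in the order asked, and still so for the second after the job is handed in, with the robot touching nothing.
It also fails if it takes over 70 s, if anything falls off the work surface, if the arm or the gripper's body presses on something with over 40 N, if the wrist force passes 120 N, or if a joint passes its speed limit or range.

ROBOT

A 6-joint arm with a two-finger parallel gripper is mounted at the origin on the work surface. World frame = base frame: x ahead of the robot, y to its left, z up, the work surface at z = 0. Lengths are in mm, angles in rad, forces in N, time in s.
With the tool pointing down it reaches from about 350 to 850 mm from the base axis. Payload 8.1 kg.
Tool frame: the origin (TCP) lies midway between the tips of the shut fingers; the grasp point (between the pads) lies 19 mm behind it (bot.grasp_offset is the distance from the TCP to the grasp point, in mm); z points along the fingers, y is the line along which they close (so a half turn about z gives the same grasp; the last joint's range is limited). The gripper opens to 85 mm and grips with 20 to 120 N. Pads are 22 mm wide; open, the fingers measure 114 mm over their backs; the gripper's body (76 mm by 85 mm) begins 54 mm behind the grasp point. The pads swing forward as they close: fully open they stand 13 mm farther back than shut.
Start: joints at [1.099, 0.13, 1.488, -0, 1.523, -0.085], TCP at [226.315, 555.686, 231.292] pointing down, gripper open.
Joint ranges: [-2.96, 2.96], [-0.89, 2.26], [0.02, 2.5], [-1.34, 4.48], [0, 2.73], [-2.66, 2.66]. Speed limits (rad/s): [2.39, 2.39, 2.79, 3.14, 3.14, 3.14].

INTERFACE

Orientations are given as a rotation vector (axis times angle).
In Python, from plant import bot, ungrasp, grab, solve_ik, vision, outline_of, monitor gives the robot as it stands. The module is installed in compiled form; this text tells all that it offers. Calls block until the motion is done:
- bot.move_ptp(position, orientation): joint-space move of the TCP to a pose.
- bot.move_straight(position, max_speed=150, ori=None, max_force=None): straight line of the TCP; ori=None keeps the orientation; max_speed is the mean speed in mm/s. With max_force (N) it stops when the force on the tool has changed by that much, and returns True; else False.
- bot.set_joints(angles): joint-space move.
- ungrasp() and grab(strength=None): open the fingers fully, or close them until they stop; strength is the grip in N (None keeps the last).
- bot.hold(seconds).
- solve_ik(position, orientation): joint angles nearest the present ones, or None.
- vision.snapshot(name): name is "side" or "top"; returns a dict with "img" (384x512x3 uint8, red, green, blue), "fx", "fy", "cx", "cy" (pixels), "R" (3x3) and "t" (3): a world point X has camera coordinates R X + t. Camera axes: x right, y down, z forward; pixel columns grow to the right and rows downward; lengths in mm; the calibration is good to about 2 mm. A picture is of the moment at which its call begins. There is no depth.
A pose or a line that the arm cannot do raises bot.Unreachable and nothing moves.
- bot.finish_job(): hands the job in; it is judged then, once.
Trained networks look in the newest picture that a camera, given by its name, has taken for a name from the list of things; names that differ only in an ending like _2 or _b are one class to them, and where a whole thing is asked for, a point or a joint stands for the part that bears it (a point fixed in the world has none). Each returns a list of dicts, best first, with "score" (0 to 1); they miss things now and then, are a little off and sometimes report something else, mostly with a low value. They report only what shows in the picture. A call takes as long as a camera call.
- outline_of(camera, label): "mask" (384x512 bool, what is visible of it) and "xy" ([column, row] in pixels, amid what is visible of it).
Readings, each from a call of its own:
- monitor.read_time_s(): time.
- monitor.read_joint_positions(): joint angles.
- monitor.read_joint_velocities(): joint speeds.
- monitor.read_effort(): joint torques, N m.
- monitor.read_tool_pos(): TCP position.
- monitor.read_eef_rot(): TCP orientation.
- monitor.read_ft_force(): force on the tool from outside, world axes, zero at the start.
- monitor.read_torque(): the same for the moment, N m.
- monitor.read_width(): opening from 0.0 (shut) to 1.0 (fully open).
- monitor.read_gripper_force(): force on a finger pad.
Only numpy, scipy, OpenCV 4.12 (cv2) and the standard library are available. Lean on these libraries where they do the work, as an engineer would, in place of code of your own. Each camera call takes 0.05 s, during which the arm holds its last target. There are 200 camera calls.

## Working session

There is one attempt and no reset: what is moved stays moved. The work goes in short steps, each a Python script; the robot and the scene stay as the last script left them, time stands still between calls to the robot, and variables do not carry over. Pictures are saved under pics/ and viewed, at most 10 in all, crops included, and the job is handed in when it is done.

```bash
ls; mkdir -p pics; python3 - <<'E'
from plant import *
import cv2,numpy as np
for n in ("side","top"):
    s=vision.snapshot(n); cv2.imwrite(f"pics/{n}0.png",cv2.resize(s["img"][:,:,::-1],(800,600),interpolation=cv2.INTER_CUBIC))
    print(n,s["fx"],s["fy"],s["cx"],s["cy"],"cam",(-s["R"].T@s["t"]).round(0),s["R"].round(3).tolist())
    for l in ["rod","rod_tip","rest","stand","carriage","pawl","tail","tail_tip","cap_top","bottle","vial","cup"]:
        print(l,[(round(d["score"],2),np.round(d["xy"],1).tolist(),int(d["mask"].sum())) for d in outline_of(n,l)][:3])
print(monitor.read_eef_rot(),monitor.read_time_s())
E
```

```text
pics
side 347.09833269282274 347.09833269282274 254.75568625862013 188.23694053966173 cam [ 459. -761.  620.] [[0.988, -0.154, -0.02], [-0.098, -0.52, -0.848], [0.121, 0.84, -0.529]]
rod [(0.9, [248.3, 306.9], 525)]
rod_tip [(0.97, [253.2, 304.4], 481)]
rest [(0.78, [247.5, 321.1], 1653)]
stand [(0.79, [290.0, 168.3], 5728), (0.24, [305.5, 353.7], 2179)]
carriage [(0.97, [284.4, 140.7], 2111)]
pawl []
tail []
tail_tip []
cap_top [(0.83, [279.9, 139.1], 2301)]
bottle [(0.76, [307.4, 352.1], 2207)]
vial [(0.65, [210.8, 239.9], 164)]
cup [(0.68, [326.2, 263.9], 848)]
top 348.4089230776783 348.4089230776783 259.3686207160065 186.96788448200522 cam [ 400.  -57. 1077.] [[-0.02, -1.0, 0.005], [-0.984, 0.019, -0.176], [0.176, -0.009, -0.984]]
rod [(0.79, [338.3, 210.7], 224)]
rod_tip [(0.54, [335.2, 207.8], 243)]
rest [(0.81, [327.4, 211.5], 730), (0.36, [133.0, 211.8], 321)]
stand [(0.76, [204.6, 153.5], 4516)]
carriage [(0.89, [192.0, 151.2], 1679), (0.59, [134.9, 211.9], 309)]
pawl []
tail []
tail_tip [(0.24, [301.3, 148.7], 364)]
cap_top [(0.86, [191.3, 152.7], 1781)]
bottle [(0.64, [384.3, 182.8], 595), (0.57, [204.1, 155.0], 4592)]
vial [(0.51, [253.9, 235.2], 43)]
cup [(0.69, [302.7, 147.6], 416)]
[-6.03895424e-01 -3.08299776e+00 -3.55573175e-05] 1.3
```

View pics/side0.png

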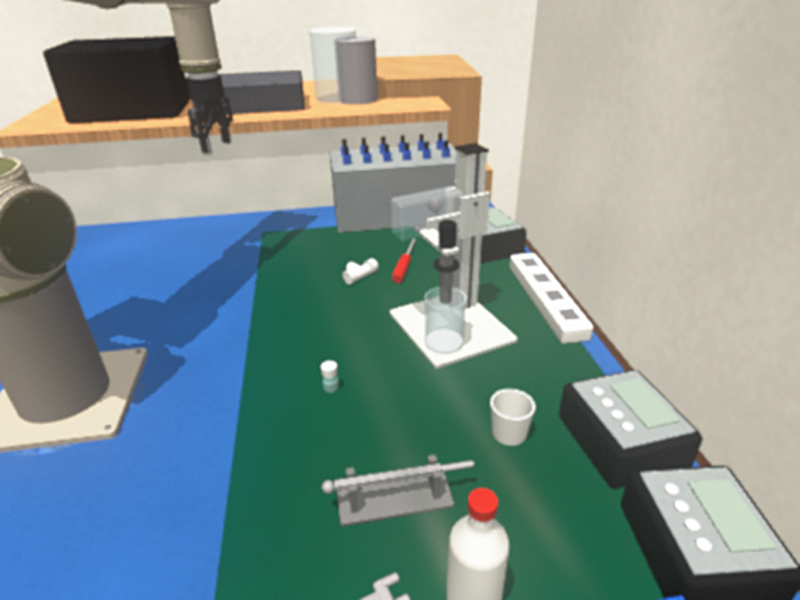

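View pics/top0.png

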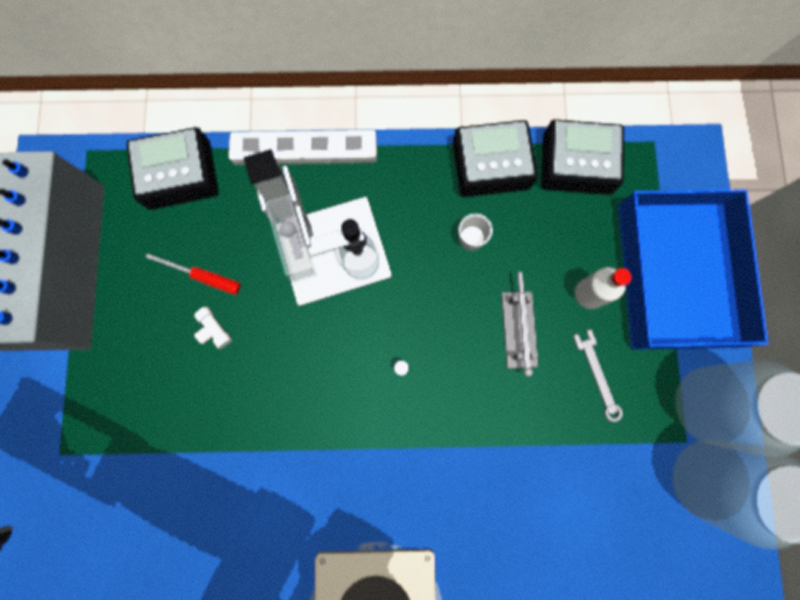

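The side view shows the bar's ball at (328,487) and tip at (473,464), with the stand's foot around (450,330). In the top view the ball is at (528,372), the tip at (519,273), and the stand is turned about 15°. Next come measured crops.

```bash
cat > h.py <<'E'
from plant import *
import cv2,numpy as np
from scipy.spatial.transform import Rotation as Ro
def P(s): return np.diag([1,1,1.])@np.array([[s["fx"],0,s["cx"]],[0,s["fy"],s["cy"]],[0,0,1]])@np.c_[s["R"],s["t"]]
def proj(s,X):
    q=P(s)@np.r_[X,1]; return q[:2]/q[2]
def tri(ss,uv):
    A=np.vstack([np.outer(u,P(s)[2])-P(s)[:2] for s,u in zip(ss,uv)]); A/=np.linalg.norm(A[:,:3],axis=1)[:,None]
    X=np.linalg.lstsq(A[:,:3],-A[:,3],rcond=None)[0]
    return X,[np.round(proj(s,X)-u,1).tolist() for s,u in zip(ss,uv)]
def atz(s,uv,z):
    c=-s["R"].T@s["t"]; d=s["R"].T@np.array([(uv[0]-s["cx"])/s["fx"],(uv[1]-s["cy"])/s["fy"],1]); return c+d*(z-c[2])/d[2]
def crop(s,x0,x1,y0,y1,k,step=10):
    im=cv2.resize(s["img"][y0:y1,x0:x1,::-1],None,fx=k,fy=k,interpolation=cv2.INTER_CUBIC)
    for x in range(x0-x0%step+step,x1,step):
        cv2.line(im,((x-x0)*k,0),((x-x0)*k,6),(0,255,255),1); cv2.putText(im,str(x),((x-x0)*k-8,16),0,.33,(0,255,255),1)
    for y in range(y0-y0%step+step,y1,step):
        cv2.line(im,(0,(y-y0)*k),(6,(y-y0)*k),(0,255,255),1); cv2.putText(im,str(y),(8,(y-y0)*k+4),0,.33,(0,255,255),1)
    return im
E
python3 - <<'E'
from h import *
S=vision.snapshot("side");T=vision.snapshot("top")
cv2.imwrite("pics/a.png",crop(T,150,262,90,200,5))
cv2.imwrite("pics/b.png",crop(S,240,340,85,240,4))
a=crop(T,310,360,165,245,7);b=crop(S,200,312,285,340,4)
im=np.zeros((600,800,3),np.uint8);im[:560,:350]=a;im[:220,352:352+448]=b;cv2.imwrite("pics/c.png",im)
for n,s in(("side",S),("top",T)):
    for l in("rod","carriage","cap_top"):
        m=outline_of(n,l)[0]["mask"];ys,xs=np.nonzero(m);p=np.c_[xs,ys].astype(float);c=p.mean(0);v=np.linalg.svd(p-c,full_matrices=False)[2][0];t=(p-c)@v
        print(n,l,c.round(1),v.round(3),(c+v*t.min()).round(1),(c+v*t.max()).round(1),xs.min(),xs.max(),ys.min(),ys.max())
E
```

```text
side rod [252.4 304.5] [-0.987  0.159] [302.1 296.5] [205.8 312. ] 206 302 295 315
side carriage [282.1 143.9] [0.256 0.967] [275.9 120.4] [294.7 191.7] 250 312 119 194
side cap_top [281.6 144.1] [0.5   0.866] [266.4 117.7] [304.1 183.1] 250 312 120 193
top rod [335.4 210.6] [0.082 0.997] [332.5 175. ] [337.8 239.1] 332 340 175 239
top carriage [195.3 149.2] [0.864 0.504] [163.3 130.6] [227.3 168. ] 166 233 111 179
top cap_top [194.9 149.5] [0.815 0.58 ] [163.6 127.3] [223.8 170.1] 166 233 107 180
```

View pics/a.png

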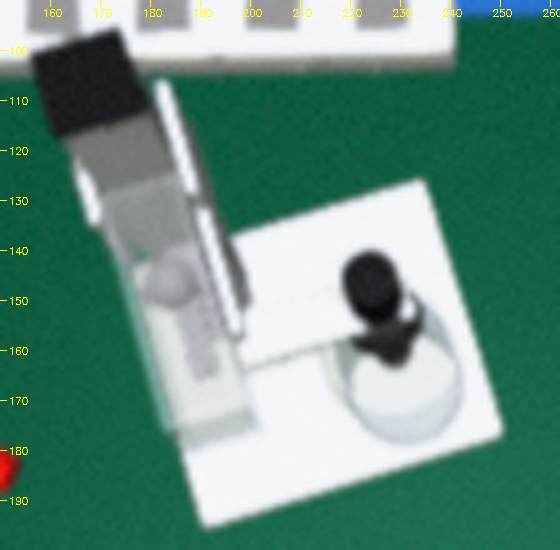

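View pics/b.png

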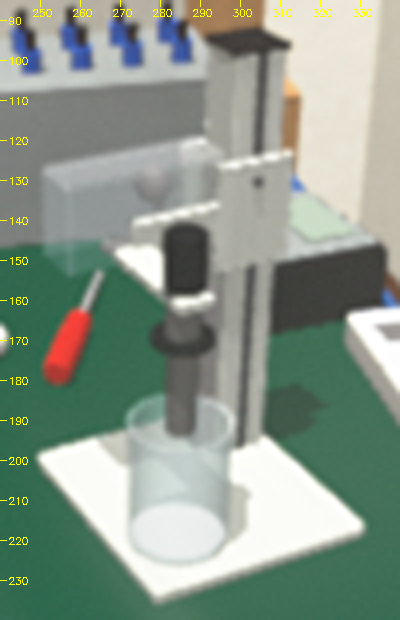

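View pics/c.png

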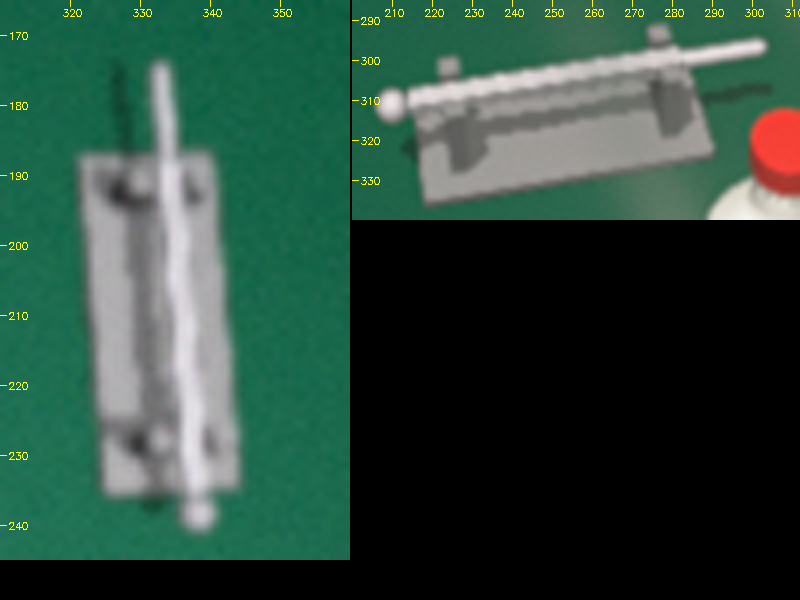

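Top crop: foot corners are near (234,125), (250,177) and (191,195), the cap's top at (224,146), and the pawl ball at (184,146). Side crop: foot corners are near (250,199), (279,233) and (331,216), and the cap's top at (287,144). The bar's ball and tip show clearly in both views. Now I'll fit these.

```bash
cat > fit.py <<'E'
from h import *
from scipy.optimize import least_squares
S=vision.snapshot("side");T=vision.snapshot("top")
o=np.array([.4,.4])
t,e=tri([S,T],[np.array([303.2,296.5])-o,np.array([333.,173.8])-o]); b,e2=tri([S,T],[np.array([209.75,311.2])-o,np.array([338.3,238.4])-o])
print("tip",t.round(1),e,"ball",b.round(1),e2,"len",np.linalg.norm(t-b))
# rest base corners top face z=8 (top view)
rc=[atz(T,np.array(c)-o,8)[:2] for c in([321.5,187],[340.3,187],[344.1,235],[324.7,235.7])]
rc=np.array(rc);print("rest corners",rc.round(0).tolist(),"centre",rc.mean(0).round(1),"yaw far-near",np.degrees(np.arctan2(*((rc[0]+rc[1]-rc[2]-rc[3])[::-1]))))
print("rod yaw",np.degrees(np.arctan2(t[1]-b[1],t[0]-b[0])))
pts=[(T,[-85,-145,12],[250.4,177]),(T,[-85,50,12],[191.4,195.4]),(T,[90,-145,12],[234.6,125.6]),
(S,[-85,-145,12],[279.5,233.2]),(S,[-85,50,12],[250,199.2]),(S,[90,-145,12],[331.2,215.7]),
(T,"cap",[224.2,146]),(S,"cap",[286.7,144])]
def W(p,X):
    c,s=np.cos(p[2]),np.sin(p[2]); return np.array([p[0]+c*X[0]-s*X[1],p[1]+s*X[0]+c*X[1],X[2]])
def res(p):
    return np.concatenate([proj(s,W(p,[-40,-95,270-p[3]] if X=="cap" else X))-(np.array(u)-o) for s,X,u in pts])
r=least_squares(res,[550,100,.28,15]);p=r.x
print("stand",p,np.degrees(p[2]));print(r.fun.reshape(-1,2).round(1).tolist())
print("cap tri",tri([S,T],[np.array([286.7,144])-o,np.array([224.2,146])-o]),"cap fit",W(p,[-40,-95,270-p[3]]).round(1))
print("pawl ball tri",tri([S,T],[np.array([278,130.5])-o,np.array([184.2,146.5])-o]),"pivot",W(p,[0,0,220-p[3]]).round(1))
E
python3 fit.py
```

```text
tip [ 621.6 -289.    47.9] [[-0.1, 0.0], [0.0, -0.1]] ball [ 428.3 -293.4   48.4] [[-0.3, 0.0], [-0.0, -0.2]] len 193.38180541361567
rest corners [[588.0, -260.0], [587.0, -318.0], [439.0, -321.0], [438.0, -262.0]] centre [ 513.1 -290.2] yaw far-near 0.8718875738327784
rod yaw 1.2780940150853377
stand [6.64976886e+02 1.23683256e+02 2.92996624e-01 2.03393674e+01] 16.78746995035038
[[0.4, -0.6], [-0.7, 0.0], [-0.4, 0.0], [-0.4, 0.8], [-0.9, -0.4], [0.6, 0.7], [-0.2, -0.4], [-0.1, 0.2]]
cap tri (array([653.53515768,  20.6739537 , 250.1704626 ]), [[-0.2, 0.1], [0.0, -0.3]]) cap fit [654.1  21.2 249.7]
pawl ball tri (array([653.73576986, 119.86119186, 246.70373462]), [[0.3, -0.1], [-0.0, 0.3]]) pivot [665.  123.7 199.7]
```

```bash
cat >> h.py <<'E'
G=bot.grasp_offset
PS=np.array([665.,123.7,199.7]); YAW=.293      # pivot, stand yaw
def ori(yaw,slope=0.,flip=1):                    # bar/tool x along yaw, tip up by slope
    d=np.array([np.cos(slope)*np.cos(yaw),np.cos(slope)*np.sin(yaw),np.sin(slope)])
    z=np.array([np.sin(slope)*np.cos(yaw),np.sin(slope)*np.sin(yaw),-np.cos(slope)])
    x=flip*d; return Ro.from_matrix(np.c_[x,np.cross(z,x),z]).as_rotvec(),d,z
SL=np.radians(38)
def tip_pose(tip,flip,L=130.,slope=SL,yaw=YAW):             # TCP pose that puts the bar's tip there
    r,d,z=ori(yaw,slope,flip); return np.asarray(tip)-L*d+G*z,r
def st(x,y,z):                                   # pivot-relative, stand axes -> world
    c,s=np.cos(YAW),np.sin(YAW); return PS+[c*x-s*y,s*x+c*y,z]
RYAW=.019; PICK=np.array([491.6,-291.6,45.])
E
python3 - <<'E'
from h import *
for f in(1,-1):
    r,d,z=ori(RYAW,0,f)
    print(f,[None if q is None else np.round(q,2).tolist() for q in
     (solve_ik(PICK+G*z,r),solve_ik(PICK+G*z+[0,0,200],r),*[solve_ik(*tip_pose(st(*t),f)) for t in((-150,0,-25),(-37,0,-25),(-37,0,18))])])
E
```

```text
1 [[-0.63, 0.25, 1.75, 0.0, 1.14, 0.93], [-0.63, 0.06, 1.58, 0.0, 1.51, 0.93], None, [-0.09, -0.43, 2.43, 0.45, 0.56, 0.88], [-0.09, -0.52, 2.4, 0.38, 0.67, 0.96]]
-1 [[-0.63, 0.25, 1.75, 0.0, 1.14, -2.21], [-0.63, 0.06, 1.58, 0.0, 1.51, -2.21], None, [-0.09, -0.43, 2.43, 0.45, 0.56, -2.26], [-0.09, -0.52, 2.4, 0.38, 0.67, -2.18]]
```

```bash
python3 - <<'E'
from h import *
bot_q=monitor.read_joint_positions()
for L in(100,108,115):
  for s in(33,36,40):
    print(L,s,[None if (q:=solve_ik(*tip_pose(st(*t),1,L,np.radians(s)))) is None else np.round(q,2).tolist() for t in((-95,0,-60),(-70,0,-30),(-37,0,-60),(-37,0,-25),(-37,0,18),(-37,70,-25))])
E
```

```text
100 33 [[-0.11, -0.51, 2.47, 0.35, 0.68, 0.96], [-0.08, -0.47, 2.38, 0.31, 0.71, 1.02], [-0.05, -0.29, 2.31, 0.33, 0.6, 1.01], [-0.05, -0.36, 2.29, 0.29, 0.68, 1.05], [-0.05, -0.43, 2.25, 0.26, 0.78, 1.1], [0.14, -0.38, 2.31, 0.14, 0.65, 1.33]]
100 36 [None, [-0.09, -0.49, 2.42, 0.37, 0.65, 0.95], [-0.06, -0.29, 2.35, 0.41, 0.53, 0.92], [-0.06, -0.37, 2.33, 0.36, 0.61, 0.99], [-0.06, -0.45, 2.3, 0.31, 0.72, 1.05], [0.14, -0.4, 2.35, 0.17, 0.58, 1.3]]
100 40 [None, [-0.11, -0.51, 2.47, 0.48, 0.57, 0.84], [-0.07, -0.3, 2.39, 0.56, 0.44, 0.77], [-0.07, -0.38, 2.38, 0.47, 0.53, 0.87], [-0.07, -0.47, 2.35, 0.4, 0.63, 0.96], [0.13, -0.41, 2.4, 0.23, 0.47, 1.24]]
108 33 [[-0.12, -0.53, 2.49, 0.35, 0.68, 0.94], [-0.09, -0.49, 2.4, 0.31, 0.71, 1.01], [-0.05, -0.3, 2.33, 0.34, 0.59, 1.0], [-0.05, -0.37, 2.31, 0.3, 0.68, 1.04], [-0.05, -0.44, 2.28, 0.27, 0.78, 1.09], [0.14, -0.4, 2.33, 0.14, 0.65, 1.33]]
108 36 [None, [-0.1, -0.51, 2.44, 0.38, 0.65, 0.94], [-0.06, -0.31, 2.37, 0.42, 0.52, 0.91], [-0.06, -0.39, 2.35, 0.37, 0.61, 0.97], [-0.06, -0.47, 2.32, 0.32, 0.72, 1.03], [0.13, -0.42, 2.37, 0.17, 0.57, 1.29]]
108 40 [None, [-0.12, -0.52, 2.49, 0.5, 0.57, 0.82], [-0.08, -0.3, 2.41, 0.58, 0.44, 0.74], [-0.08, -0.39, 2.4, 0.48, 0.52, 0.85], [-0.08, -0.49, 2.37, 0.41, 0.63, 0.95], [0.13, -0.43, 2.42, 0.24, 0.47, 1.23]]
115 33 [None, [-0.09, -0.51, 2.42, 0.32, 0.71, 1.0], [-0.06, -0.31, 2.35, 0.34, 0.59, 0.98], [-0.06, -0.39, 2.33, 0.3, 0.68, 1.03], [-0.06, -0.46, 2.29, 0.27, 0.78, 1.08], [0.14, -0.42, 2.35, 0.14, 0.64, 1.32]]
115 36 [None, [-0.11, -0.52, 2.46, 0.39, 0.65, 0.93], [-0.07, -0.32, 2.38, 0.43, 0.52, 0.89], [-0.07, -0.4, 2.37, 0.37, 0.61, 0.96], [-0.07, -0.48, 2.34, 0.32, 0.71, 1.03], [0.13, -0.43, 2.39, 0.18, 0.57, 1.29]]
115 40 [None, None, [-0.08, -0.31, 2.42, 0.6, 0.43, 0.72], [-0.08, -0.4, 2.42, 0.5, 0.52, 0.84], [-0.08, -0.5, 2.39, 0.41, 0.63, 0.93], [0.12, -0.44, 2.44, 0.25, 0.46, 1.22]]
```

```bash
sed -i 's/PICK=np.array.*/PICK=np.array([516.6,-291.3,45.])/; s/^SL=.*/SL=np.radians(34)/; s/L=130\./L=105./' h.py
python3 - <<'E'
from h import *
r,d,z=ori(RYAW,0,1)
q=np.array(solve_ik([400*np.cos(-.5),400*np.sin(-.5),300],r)); print(q.round(2))
q0=q.copy();q0[0]=1.099;q0[5]=-.085
bot.set_joints(q0);bot.set_joints(q)
ungrasp()
bot.move_ptp(PICK+G*z+[0,0,100],r)
S=vision.snapshot("side");T=vision.snapshot("top")
bot.move_straight(PICK+G*z,120,max_force=15)
print(monitor.read_tool_pos(),PICK+G*z)
grab(50);print(monitor.read_width(),monitor.read_ft_force(),monitor.read_gripper_force())
bot.move_straight(PICK+G*z+[0,0,150],120)
S=vision.snapshot("side");T=vision.snapshot("top")
im=np.zeros((600,800,3),np.uint8);a=crop(T,300,370,140,260,5);b=crop(S,190,330,200,340,3);im[:600,:350]=a;im[:420,352:772]=b;cv2.imwrite("pics/d.png",im)
print(monitor.read_tool_pos(),monitor.read_ft_force(),monitor.read_time_s())
t=PICK+[0,0,150]+105*d;print("expected tip",t.round(1),proj(S,t),proj(T,t))
E
```

```text
[-0.63 -0.45  1.88  0.    1.71  0.92]
[ 517.28013561 -291.74971643   27.29343857] [ 516.6 -291.3   26.3]
0.10213464222856039 [0.15752119 0.29970263 2.70739297] 48.912944197654724
[ 516.08473102 -290.9471392   175.13955686] [-0.11376517  0.31557827 -0.87714911] 9.325
expected tip [ 621.6 -289.3  195. ] [306.97333437 241.77307138] [344.67335639 161.22957022]
```

View pics/d.png

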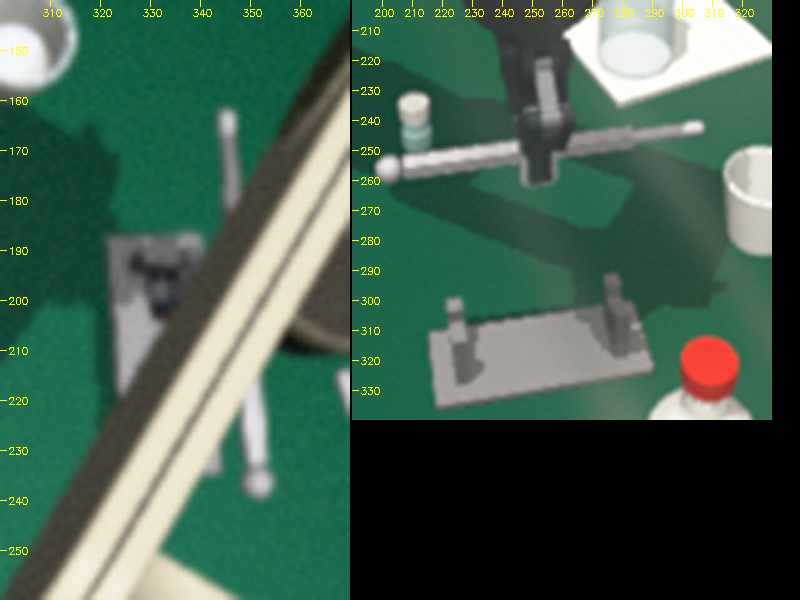

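The bar is held as expected: the tip shows at (307,242) in the side view and (345,161) in the top view, both within 1 px of prediction. Next I swing it low and in front of the guard.

```bash
python3 - <<'E'
from h import *
a=np.array(solve_ik(*tip_pose(st(-100,0,-30),1,slope=np.radians(15))));print(a.round(2))
p,r=tip_pose(st(-80,0,-48),1);p2,_=tip_pose(st(-37,0,-28),1);print(solve_ik(p,r),solve_ik(p2,r))
w=a.copy();w[0]-=.5
bot.set_joints(w);bot.set_joints(a)
bot.move_straight(p,100,ori=r,max_force=10)
f=bot.move_straight(p2,60,max_force=6);print("hit",f,monitor.read_tool_pos()-p2)
S=vision.snapshot("side");T=vision.snapshot("top")
im=np.zeros((600,800,3),np.uint8);a=crop(T,160,240,100,220,5);b=crop(S,225,325,100,240,4);im[:600,:400]=a;im[:560,400:800]=b;cv2.imwrite("pics/e.png",im)
t=st(-37,0,-28);print("tip exp",t,proj(S,t),proj(T,t),monitor.read_time_s(),monitor.read_ft_force())
E
```

```text
[-0.03 -0.39  2.19  0.09  1.1   1.22]
[-0.09942811 -0.49156878  2.4446235   0.35523444  0.66220587  0.95563053] [-0.05341928 -0.36620754  2.31769219  0.31931214  0.64955056  1.02256326]
hit False [-0.49605668  0.05979734 -0.56663982]
tip exp [629.5768768  113.01345037 171.7       ] [269.66706706 156.1863608 ] [192.02701725 163.23454858] 12.775 [-1.03345832 -0.43571908 -1.36881003]
```

View pics/e.png

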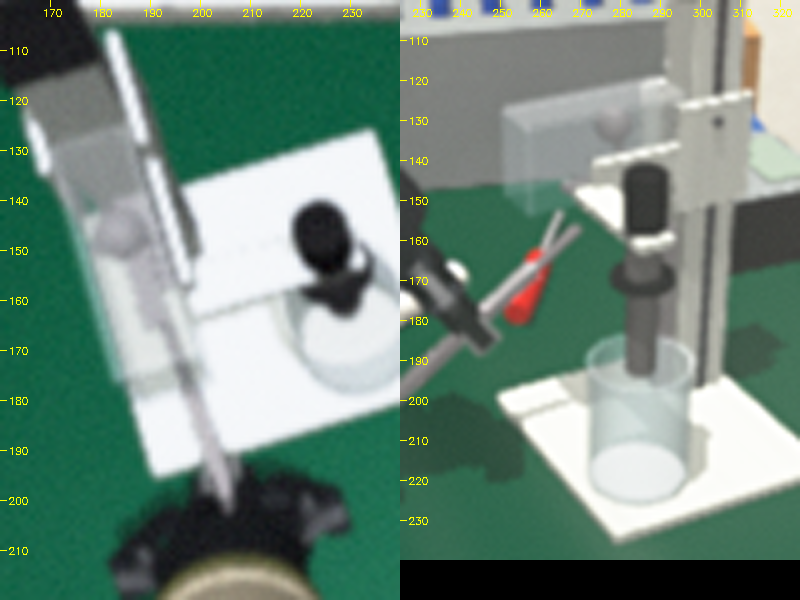

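The tip sits at (270,157) in the side view, as predicted, under the tail and in line with it in the top view. Now I lift.

```bash
python3 - <<'E'
from h import *
for h in(0,10,17):
    p,r=tip_pose(st(-37,0,h),1); f=bot.move_straight(p,40,max_force=7);print(h,f,monitor.read_tool_pos()-p,monitor.read_ft_force())
    if f:break
bot.hold(.3)
S=vision.snapshot("side");T=vision.snapshot("top");print(monitor.read_time_s())
im=np.zeros((600,800,3),np.uint8);a=crop(T,160,240,100,220,5);b=crop(S,225,325,100,240,4);im[:600,:400]=a;im[:560,400:800]=b;cv2.imwrite("pics/f.png",im)
E
```

```text
0 False [-0.21136846  0.02746316 -0.29924934] [ 0.20821669 -0.00844338 -1.38304045]
10 False [ 0.41037608 -0.02251842  0.71043585] [ 0.54163861 -1.1078505  -2.01796206]
17 False [ 0.33689361 -0.00825623  0.62510222] [-0.05017372 -0.16431771 -1.58032098]
14.75
```

View pics/f.png

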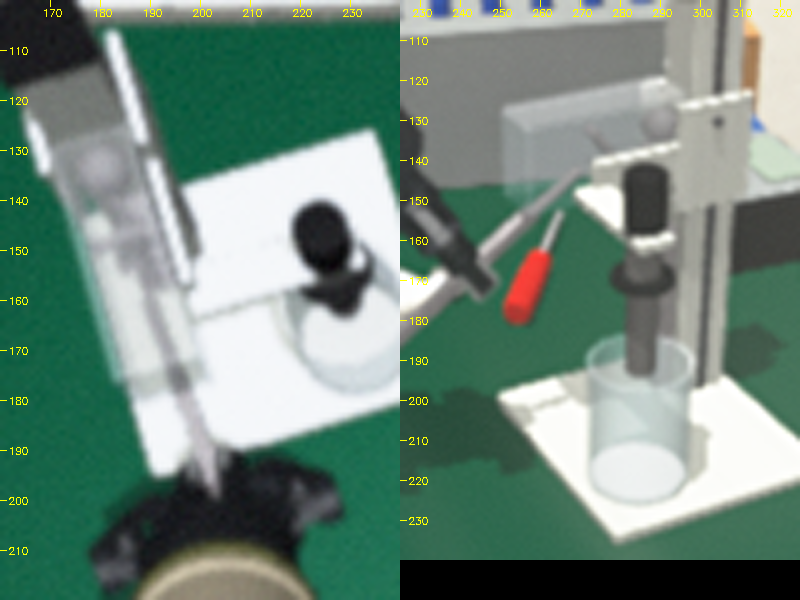

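In the side view the ball moved from (278,130) to (290,130) and the tail stands up at (275,133), so the pawl has tipped over. I'll withdraw the bar and put it back.

```bash
python3 - <<'E'
from h import *
p,r=tip_pose(st(-37,0,-30),1); bot.move_straight(p,80,max_force=10)
p,r=tip_pose(st(-80,0,-48),1); bot.move_straight(p,80,max_force=10)
pa,ra=tip_pose(st(-100,0,-30),1,slope=np.radians(15)); bot.move_straight(pa,100,ori=ra)
w=np.array(monitor.read_joint_positions());w[0]-=.5;bot.set_joints(w)
r,d,z=ori(RYAW,0,1)
bot.move_ptp(PICK+G*z+[0,0,150],r);bot.move_straight(PICK+G*z+[0,0,25],130)
f=bot.move_straight(PICK+G*z+[0,0,.5],30,max_force=5);print(f,monitor.read_tool_pos()-PICK-G*z,monitor.read_ft_force())
bot.hold(.3);ungrasp();bot.hold(.2)
bot.move_straight(PICK+G*z+[0,0,120],100)
q=np.array(solve_ik([400*np.cos(-.5),400*np.sin(-.5),330],r));bot.set_joints(q)
S=vision.snapshot("side");T=vision.snapshot("top");print(monitor.read_time_s())
im=np.zeros((600,800,3),np.uint8);a=crop(T,310,360,165,245,5);b=crop(S,200,312,285,340,4);im[:400,:250]=a;im[:220,252:700]=b
c=crop(S,225,325,100,180,4);im[230:550,252:652]=c;cv2.imwrite("pics/g.png",im)
E
```

```text
True [-0.49695518  0.3553153   0.18900388] [-0.61021868  0.85678334  5.50577121]
24.25
```

View pics/g.png

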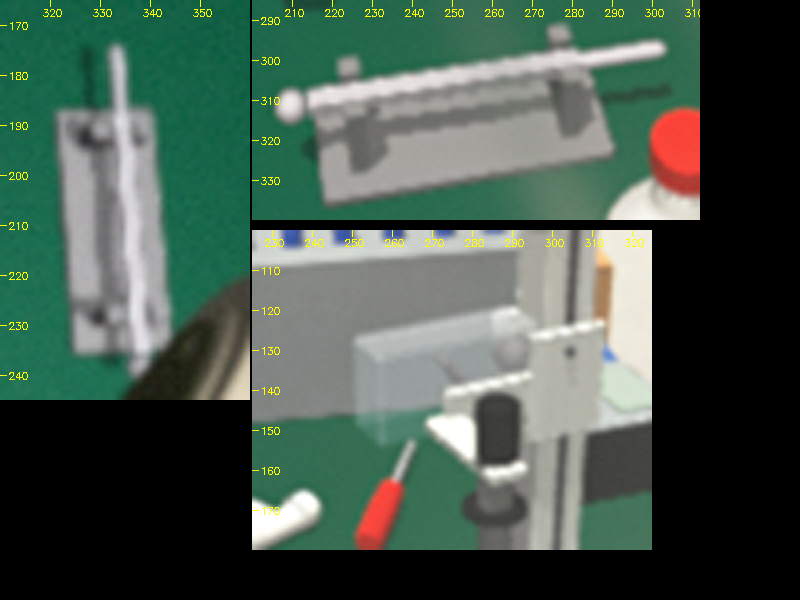

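The bar is back in both notches, at the same pixels as at the start, and the pawl stays tipped. Now I push the cap down with the shut fingers.

```bash
python3 - <<'E'
from h import *
r,d,z=ori(YAW,0,1); c=np.array([653.8,21.,0])
grab(30);bot.move_ptp(c+[0,0,310],r)
f=bot.move_straight(c+[0,0,258],80,max_force=4);print(f,monitor.read_tool_pos())
if not f: f=bot.move_straight(c+[0,0,240],15,max_force=2.5);print("contact",f,monitor.read_tool_pos(),monitor.read_ft_force())
f=bot.move_straight(c+[0,0,184],20,max_force=22);print("stop",f,monitor.read_tool_pos(),monitor.read_ft_force())
bot.hold(.3);print(monitor.read_tool_pos(),monitor.read_ft_force(),monitor.read_time_s())
E
```

```text
False [653.99650342  21.0540428  258.40493955]
contact True [653.92561947  21.00928227 251.7116528 ] [ 2.14396873 -0.28239289  1.93280644]
stop True [653.75728453  21.02215554 190.06161758] [-1.29872363  0.28235636  4.67480122]
[653.80322204  20.98823939 190.07881519] [-3.75752112  0.62910709  4.72979437] 30.9
```

```bash
python3 - <<'E'
from h import *
r,d,z=ori(YAW,0,1); c=np.array([653.8,21.,0])
f=bot.move_straight(c+[0,0,183],10,max_force=25);print("stop",f,monitor.read_tool_pos(),monitor.read_ft_force())
bot.move_straight(c+[0,0,300],100)
q=np.array(solve_ik([400,-100,330],r));bot.set_joints(q)
bot.hold(.5)
S=vision.snapshot("side");T=vision.snapshot("top");print(monitor.read_time_s(),monitor.read_ft_force())
cv2.imwrite("pics/i.png",np.hstack([cv2.resize(S["img"][80:340,180:340,::-1],None,fx=2.3,fy=2.3,interpolation=cv2.INTER_CUBIC),cv2.resize(T["img"][80:340,100:285,::-1],None,fx=2.3,fy=2.3,interpolation=cv2.INTER_CUBIC)]))
print("cap home px",proj(S,[653.8,21,190]))
E
```

```text
stop True [653.7492571   20.98629615 190.07248323] [-1.16683478 -0.42830643  4.71684171]
34.3167 [ 0.40312531  0.25779098 -0.26649841]
cap home px [285.49036354 164.68442629]
```

View pics/i.png

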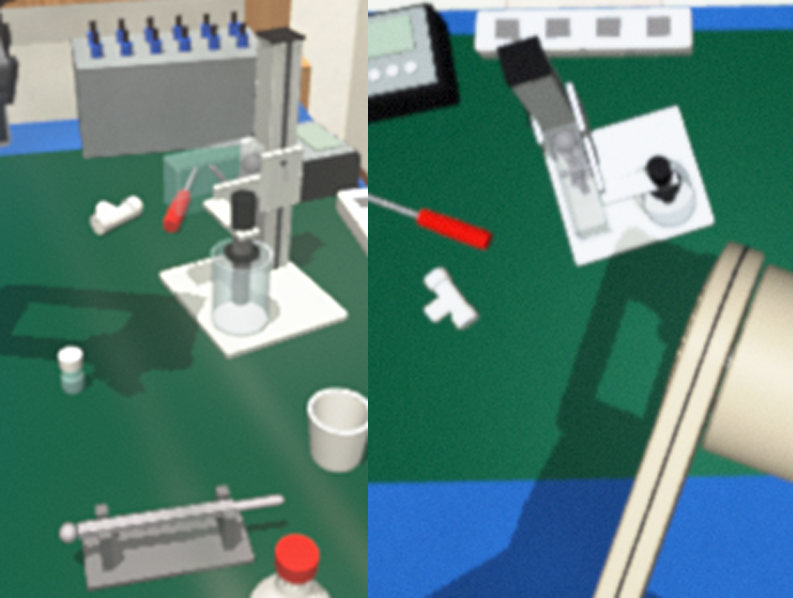

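The collar sits at the cell's rim. The cap's top shows at (286,165), matching the predicted home position of (285.5,164.7). The pawl is still over, the bar is in its rest, and the other things look undisturbed.

```bash
python3 -c "
from plant import *
print(bot.finish_job())"
```

```text
the job is handed in; nothing more can be done
None
```

The job is handed in, at about 35 s of the 70 s allowed: the bar tipped the pawl and it stayed over, the bar is back in both notches, and the carriage is down with the collar home on the rim.

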